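Clock a filter head and couple it for its leak test

TASK

Get the filter head ready for its leak test: turn it where it sits in the nest until its arrow and open inlet stub point straight at the test coupling, then push the coupling fully home over the stub. Only then open the supply valve, swinging its lever all the way round until it lies along the pipe. Keep the head seated and leave the other things on the bench where they are.

Things in the scene. Friction and masses are not known exactly. Their poses are not given: they have to be found in the camera images.
- test_fixture: Leak-test fixture fixed to the bench: aluminium plate 405 x 140 x 12 mm (x from -75 to +330 mm). Origin: on the bench under the nest's centre; x runs from the nest along the supply pipe past coupling and valve, z up. The pipe's axis lies over the x axis, 70 mm up. At its far end a block (42 x 50 mm, 84 mm high) at x 297 and a dial gauge (50 mm, 86 mm high) at x 297, y -52.
- nest_seat (a point): Centre of the nest's seat, a white disc 128 mm across, 20 mm above the bench; a fixed 60 mm spigot 22 mm tall stands on it inside the head, which turns on it.
- filter_head: Loose grey filter head sitting over the spigot (about 2.5 mm play), free to turn all round; 0.5 to 0.8 kg. Origin: centre of its underside; x along the inlet stub, z up. Skirt 114 mm across, 34 mm high, then a 100 mm dome; top at 74 mm, vent screw to 81 mm. Two opposite ports, axis 50 mm up; a raised arrow on top points to the inlet. Turned by pushing a port sideways, a few N.
- inlet_tip (a point): Centre of the open end of the inlet stub (the head's +x port), 95 mm from the head's axis, 70 mm above the bench. The stub is smooth, round, 25 mm thick from 62 to 95 mm out; a 40 mm collar lies between it and the dome. The opposite outlet port has the same collar and ends in a hexagonal plug 42 mm across, out to 76 mm.
- coupling_slide (a joint): Travel (m) of the steel test coupling on the supply pipe: 0 drawn back, 0.048 home at its stop. It slides toward the nest (fixture -x), needs about 3 N and stays where it is left. 75 mm long in all: a funnel, then a sleeve 47 mm thick; at home it covers the stub up to its collar.
- coupling_mouth (a point): Centre of the coupling's funnel mouth, facing the nest: 62 mm across outside, 51 mm inside, narrowing to a 34 mm throat 25 mm inside, so it takes a stub some 8 mm off line and centres it. It stands 112 mm from the nest's axis when drawn back (the stub swings past freely), 64 mm at home.
- coupling_knob (a point): Middle of the black knob on top of the coupling, 133 mm above the bench, 53 mm behind the mouth. The knob is 27 mm thick, from 119 to 146 mm up, on a 13 mm post; top of the sleeve at 94 mm.
- valve_lever (a joint): Angle (rad) of the ball valve's lever: 0 shut (across the pipe, along the fixture's +y), 1.571 open at its stop (along the pipe, pointing along the fixture's +x, away from the nest). Turns clockwise seen from above; about 0.12 N m of friction, stays where it is left.
- valve_axis (a point): On the upright turning axis of the valve lever, at fixture x 225, y 0 mm, at the lever's height (110 mm above the bench; its hub nut reaches 118 mm).
- lever_grip (a point): Point in the lever's black rubber grip, 65 mm from the turning axis, 110 mm above the bench. The grip is 20 mm wide and 11 mm thick and runs from 34 to 92 mm from the axis.
- grease_pot: Bystander: pot 61 mm across and 61 mm high with a screw lid; origin under its centre.
- tape_roll: Bystander: flat roll of tape 52 mm across, 16 mm high, on the bench beside the fixture; origin under its centre.
- gauge_block: Bystander: metal block 41 x 80 x 30 mm with two holes; origin under its centre.
- short_cartridge: Bystander: white filter cartridge standing upright, 63 mm across and 127 mm high; origin under its centre.

How it is judged (in metres and radians):
On the way, in this order (a step that is already met when the one before it is completed fails the run):
1. the inlet stub points at the coupling (tip within 9 mm of the pipe's line) (y of inlet_tip in the frame of test_fixture between -0.009 and 0.009 m and x of inlet_tip in the frame of test_fixture above 0.085 m), for 0.2 s.
2. the coupling is home over the inlet stub (value of joint coupling_slide above 0.043 m and y of inlet_tip in the frame of test_fixture between -0.006 and 0.006 m and x of inlet_tip in the frame of test_fixture above 0.085 m), for 0.2 s.
3. the valve is open (value of joint valve_lever above 1.45 rad and value of joint coupling_slide above 0.043 m), for 0.2 s.
At the end, for the whole second after the job is handed in: The coupling is home (within 5 mm of its stop) over the inlet stub, whose tip lies within 6 mm of the pipe's line; the head sits flat in the nest (within 4 mm, upright within 3 degrees) and still; the valve lever is within 7 degrees of its open stop (all of step 3 and y of inlet_tip in the frame of test_fixture between -0.006 and 0.006 m and x of inlet_tip in the frame of test_fixture above 0.085 m and z of filter_head in the frame of test_fixture below 0.024 m and angle between filter_head's own z axis and vertical below 0.05 rad and linear speed of filter_head below 0.02 m/s); the robot touches nothing.
It fails at once if the valve is opened (lever past 0.5 rad) while the coupling is not home (value of joint valve_lever above 0.5 rad and value of joint coupling_slide below 0.04 m).
It fails at once if the head is lifted off its seat by 15 mm or tipped by more than 15 degrees (z of filter_head in the frame of test_fixture above 0.035 m or angle between filter_head's own z axis and vertical above 0.26 rad).
It fails at once if a bystander is pushed more than 30 mm from its place (distance of any of grease_pot, tape_roll, gauge_block, short_cartridge from where it was at the start of the episode above 0.03 m).
It also fails if it takes over 58 s, if anything falls off the work surface, if the arm or the gripper's body presses on something with over 40 N, if the wrist force passes 120 N, or if a joint passes its speed limit or range.

ROBOT

A 7-joint arm with a two-finger parallel gripper is mounted at the origin on a cart in front of the work surface, level with it; the furniture and walls round the work are solid. World frame = base frame: x ahead of the robot, y to its left, z up, the work surface at z = 0. Lengths are in mm, angles in rad, forces in N, time in s.
With the tool pointing down it reaches from about 425 to 875 mm from the base axis. Payload 9.9 kg.
Tool frame: the origin (TCP) lies at the very end of the fingers, on their centre line; the grasp point (between the pads) lies 19 mm behind it (tcp_to_grasp is the distance from the TCP to the grasp point, in mm); z points along the fingers, y is the line along which they close (so a half turn about z gives the same grasp; the last joint's range is limited). The gripper opens to 85 mm and grips with 20 to 120 N. Pads are 22 mm wide; open, the fingers measure 114 mm over their backs; the gripper's body (76 mm by 85 mm) begins 54 mm behind the grasp point. The pads swing forward as they close: fully open they stand 13 mm farther back than shut.
Start: joints at [-1.204, 0.576, 0.025, 1.437, -0.015, 1.129, -0.057], TCP at [294.081, 607.573, 231.289] pointing down, gripper open.
Joint ranges: [-2.76, 2.76], [-0.34, 2.15], [-1.52, 1.57], [0.19, 2.46], [-1.09, 4.23], [0.17, 1.99], [-2.82, 2.82]. Speed limits (rad/s): [2.22, 2.22, 3.01, 3.01, 3.14, 3.14, 3.14].

INTERFACE

Orientations are given as a unit quaternion [w, x, y, z].
In Python, from rig import * gives the robot as it stands. The module is installed in compiled form; this text tells all that it offers.
- The arm moves only by the tool apply_moves, never from a script. Its argument "deltas" is a list of rows, each a list of 7 numbers: the shift along the tool's x, y, z each as a share of 50 mm, from -1 to 1, then the turn, a rotation vector about the tool's x, y, z each as a share of 0.1 rad, from -1 to 1, then the closure, from -1 (fully open) to 1 (shut). In form: [[dx, dy, dz, ax, ay, az, grip], ...]. A call has exactly 8 rows; each row shifts and turns the commanded pose from where the row before left it, along the tool's axes as they then stand; what a row does not reach is not made up. A row lasts 1/10 s, in which the tool goes at most 50 mm and 8.59 degrees, less where a joint would pass 70% of its speed; a pose out of reach is approached as far as the arm can. A call with a number of a shift or a turn outside -1 to 1 is refused whole. A call with a gripper value outside its range is refused whole. The fingers move at their own pace and stop on an object; the grip force is fixed at half the most. Time passes only in rows, so rows that do not move let the fingers close, or fill a call up. It gives the time, the measured TCP pose, the force, the opening and the grip force at its end, in the units of the state.
- read_state(): the state, without advancing time (a new reading comes with each control period).
- read_camera(name): name is "side" or "top" or "wrist"; returns a dict with "img" (480x640x3 uint8, red, green, blue), "z_map" (480x640 float32, mm along the optical axis (not along the pixel's ray), 0 where there is no reading), "K" (3x3 intrinsics, pixels), "R" (3x3) and "t" (3): a world point X has camera coordinates R X + t. Camera axes: x right, y down, z forward; pixel columns grow to the right and rows downward; lengths in mm; the calibration is good to about 2 mm. The wrist camera is an equidistant fisheye: a pixel r from the principal point sees the ray r / f radians off the axis. A picture is of the moment at which its call begins.
- finish_job(): hands the job in; it is judged then, once.
The state is a dict: "time_s": time; "joints": joint angles; "qvel": joint speeds; "effort": joint torques, N m; "eef_pos": TCP position; "eef_rot": TCP orientation; "wrist_force": force on the tool from outside, world axes, zero at the start; "moment": the same for the moment, N m; "grip_width": finger opening in mm; "grip_force": force on a finger pad.
Only numpy, scipy, OpenCV 4.12 (cv2) and the standard library are available. Lean on these libraries where they do the work, as an engineer would, in place of code of your own. Each camera call takes 0.05 s, during which the arm holds its last target. There are 200 camera calls.

## Working session

There is one attempt and no reset: what is moved stays moved. The work goes in short steps, Python scripts to look and compute and a tool call to move; the robot and the scene stay as the last step left them, time stands still between calls to the robot, and variables do not carry over. Pictures are saved under pics/ and viewed, at most 10 in all, crops included, and the job is handed in when it is done.

Besides the shell and the picture viewer there is one more tool, called as name([rows], argument=value, ...), one row to a line, values as JSON. apply_moves: Moves the arm, as the interface text tells. Its arguments: {"type":"object","properties":{"deltas":{"type":"array","items":{"type":"array","items":{"type":"number"}}}},"required":["deltas"]}

```bash
mkdir -p pics; python3 - <<'E'
from rig import *
import cv2,numpy as np
s=read_state();print(s['time_s'],s['eef_pos'],s['eef_rot'],s['grip_width'])
for n in['top','side']:
    c=read_camera(n);cv2.imwrite(f'pics/{n}0.png',c['img'][:,:,::-1]);np.savez(f'{n}0.npz',**c);print(n,c['K'].tolist(),c['R'].round(3).tolist(),c['t'])
E
```

```text
0.0 [293.86581321 607.17133341 230.43776801] [-1.55982119e-04  2.23461032e-01  9.74712509e-01 -8.17633750e-04] 85.42589757973606
top [[457.3090287294653, 0.0, 317.16868064390576], [0.0, 457.3090287294653, 238.94697360110248], [0.0, 0.0, 1.0]] [[0.007, -1.0, 0.027], [-0.991, -0.011, -0.131], [0.131, -0.026, -0.991]] [ 16.89579437 581.19964952 907.45765517]
side [[483.22536719126725, 0.0, 321.4047995736371], [0.0, 483.22536719126725, 229.79272333991528], [0.0, 0.0, 1.0]] [[0.96, -0.279, 0.014], [-0.164, -0.604, -0.78], [0.226, 0.747, -0.626]] [-548.00009886  214.70623605 1113.90278759]
```

View pics/top0.png

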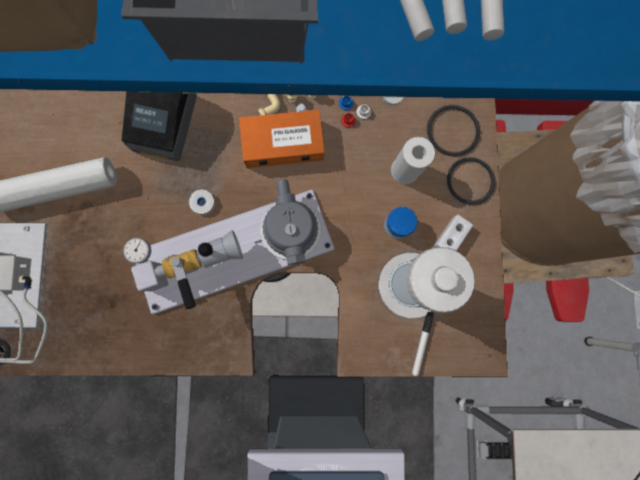

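View pics/side0.png

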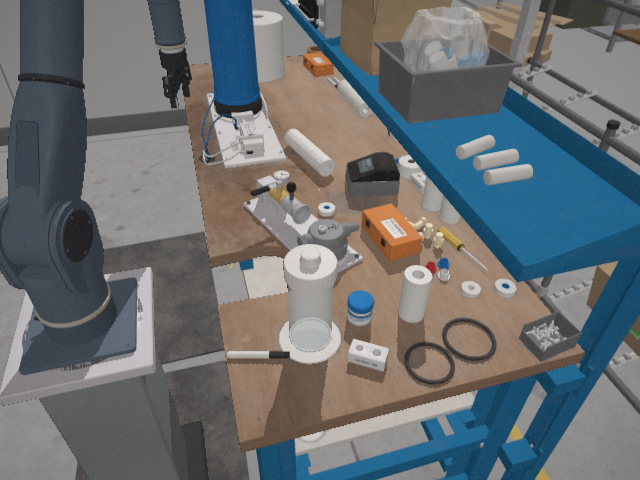

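Top view: the nest and head are at about (290,228), with the stub pointing up to (283,188). The coupling is at (230,245), its knob at (205,249), the valve hub at (178,265), the lever grip at (185,292) and the gauge at (136,250). So the head must turn about 100° counter-clockwise.

```bash
cat > h.py <<'E'
import numpy as np,cv2
def cloud(c):
    K,R,t,z=c['K'],c['R'],c['t'],c['z_map']
    v,u=np.indices(z.shape)
    P=np.stack([(u-K[0,2])/K[0,0]*z,(v-K[1,2])/K[1,1]*z,z],-1)
    W=(P-t)@R; W[z<=0]=np.nan
    return W
E
python3 - <<'E'
from h import *
c=np.load('top0.npz');W=cloud(c);Z=W[...,2]
for n,(u,v) in dict(head=(291,229),knob=(205,249),hub=(178,263),grip=(185,292),stub=(283,188),bench=(350,200),gauge=(136,250),block=(147,275),plate=(270,270),shelf=(330,60),orange=(282,138),pot=(401,222),roll=(202,202),cart=(415,155)).items(): print(n,W[v,u].round(1))
m=np.zeros(Z.shape,bool);m[185:315,125:340]=1
p=m&(abs(Z-12)<4.5); n,l,st,_=cv2.connectedComponentsWithStats(p.astype(np.uint8));
# also plate hull incl everything
for i in range(1,n):
    if st[i,4]>300:
        q=W[l==i][:,:2].astype(np.float32);r=cv2.minAreaRect(q);print(st[i],r,W[l==i][:,2].mean())
q=W[p][:,:2].astype(np.float32);
def circ(lo,hi,box):
    m=np.zeros(Z.shape,bool);m[box[1]:box[3],box[0]:box[2]]=1
    q=W[m&(Z>lo)&(Z<hi)];return len(q),q.mean(0).round(1),cv2.minEnclosingCircle(q[:,:2].astype(np.float32))
print('knob',circ(125,155,(190,235,220,262)))
print('headtop',circ(75,110,(260,195,325,262)))
print('skirt',circ(40,58,(255,190,330,270)))
print('grip',circ(103,122,(170,275,200,312)))
E
```

```text
head [591.2  74.5 102.7]
knob [546.2 228.2 145.8]
hub [nan nan nan]
grip [468.9 268.6 115.1]
stub [677.8  92.5  78.9]
bench [ 6.724e+02 -4.970e+01  2.000e-01]
gauge [549.2 373.7  86.4]
block [501.2 350.1  85.9]
plate [517.7 120.3   9.7]
shelf [788.3  15.  375.8]
orange [791.4  97.8  52.1]
pot [ 614.5 -147.5   61.7]
roll [663.5 270.3   1.4]
cart [ 754.9 -178.3   65. ]
[189 189  26  25 357] ((662.9232177734375, 268.3488464355469), (51.06150817871094, 49.381690979003906), 45.88713836669922) 14.290361561614315
[295 189  40  70 728] ((618.55712890625, 38.118927001953125), (139.3140869140625, 65.45162200927734), 20.177934646606445) 11.487666502843275
[ 148  202  144   97 4918] ((549.9183349609375, 224.65313720703125), (139.8397216796875, 288.7775573730469), 20.212181091308594) 11.410221904512499
[145 276  39  38 787] ((465.952392578125, 339.8665771484375), (61.6583137512207, 71.32389831542969), 20.34055519104004) 11.464436991689848
knob (173, array([547.1, 228.8, 142. ]), ((548.0036010742188, 230.47296142578125), 13.191611289978027))
headtop (2313, array([598.2,  76.8,  90.2]), ((597.4277954101562, 76.55795288085938), 70.44668579101562))
skirt (283, array([589.6,  74. ,  53.5]), ((594.356201171875, 76.04122161865234), 66.28995513916016))
grip (372, array([470.5, 267.5, 114.1]), ((470.9456787109375, 270.7087707519531), 34.129600524902344))
```

apply_moves([
  [-0.566,-0.482,0,0,0,0,-0.4],
  [-0.566,-0.482,0,0,0,0,-0.4],
  [-0.566,-0.482,0,0,0,0,-0.4],
  [-0.566,-0.482,0,0,0,0,-0.4],
  [-0.566,-0.482,0,0,0,0,-0.4],
  [-0.566,-0.482,0,0,0,0,-0.4],
  [-0.566,-0.482,0,0,0,0,-0.4],
  [-0.566,-0.482,0,0,0,0,-0.4],
])

```text
time_s: 0.9
eef_pos: [414.1, 333.8, 231.1]
eef_rot: [-0.0, 0.223, 0.975, -0.0]
wrist_force: [0.9, 0.4, -0.6]
grip_width: 59.7
grip_force: 0.0
```

apply_moves([
  [-0.566,-0.482,0,0,0,0,-0.4],
  [-0.566,-0.482,0,0,0,0,-0.4],
  [-0.566,-0.482,0,0,0,0,-0.4],
  [-0.566,-0.482,0,0,0,0,-0.4],
  [-0.566,-0.482,0,0,0,0,-0.4],
  [-0.566,-0.482,0,0,0,0,-0.4],
  [-0.566,-0.482,0,0,0,0,-0.4],
  [-0.566,-0.482,0,0,0,0,-0.4],
])

```text
time_s: 1.7
eef_pos: [533.9, 61.7, 231.1]
eef_rot: [-0.0, 0.223, 0.975, -0.0]
wrist_force: [1.0, 0.7, -0.3]
grip_width: 59.9
grip_force: 0.0
```

apply_moves([
  [0,0,0,0,0,1,-0.4],
  [0,0,0,0,0,1,-0.4],
  [0,0,0,0,0,1,-0.4],
  [0,0,0,0,0,1,-0.4],
  [0,0,0,0,0,1,-0.4],
  [0,0,0,0,0,1,-0.4],
  [0,0,0,0,0,1,-0.4],
  [0,0,0,0,0,1,-0.4],
])

```text
time_s: 2.5
eef_pos: [533.4, 63.2, 231.0]
eef_rot: [-0.0, 0.587, 0.81, -0.0]
wrist_force: [-0.4, -0.0, 0.3]
grip_width: 59.7
grip_force: 0.0
```

apply_moves([
  [0,0,0,0,0,1,-0.4],
  [0,0,0,0,0,1,-0.4],
  [0,0,0,0,0,1,-0.4],
  [0,0,0,0,0,1,-0.4],
  [0,0,0,0,0,1,-0.4],
  [0,0,0,0,0,1,-0.4],
  [0,0,0,0,0,1,-0.4],
  [0,0,0,0,0,1,-0.4],
])

```text
time_s: 3.3
eef_pos: [533.4, 63.3, 231.0]
eef_rot: [-0.0, 0.856, 0.517, -0.0]
wrist_force: [-0.3, 1.0, -0.2]
grip_width: 60.1
grip_force: 0.0
```

apply_moves([
  [0,0,0,0,0,1,-0.4],
  [0,0,0,0,0,1,-0.4],
  [0,0,0,0,0,1,-0.4],
  [0,0,0,0,0,1,-0.4],
  [0,0,0,0,0,1,-0.4],
  [0,0,0,0,0,1,-0.4],
  [0,0,0,0,0,1,-0.4],
  [0,0,0,0,0,1,-0.4],
])

```text
time_s: 4.1
eef_pos: [533.4, 63.3, 231.0]
eef_rot: [-0.0, 0.99, 0.143, -0.0]
wrist_force: [-0.4, 0.5, 0.3]
grip_width: 59.7
grip_force: 0.0
```

```bash
python3 - <<'E'
from rig import *
import cv2,numpy as np
from h import *
s=read_state();print(s['eef_pos'],s['eef_rot'],s['joints'],s['grip_width'])
c=np.load('top0.npz');W=cloud(c);Z=W[...,2]
o=np.array([604.2,77.3])
r=np.hypot(*(W[...,:2]-o).transpose(2,0,1)); m=(r>63)&(r<98)&(Z>72)&(Z<95)&(W[...,0]>640)
q=W[m];print(len(q),q.mean(0),np.degrees(np.arctan2(*(q.mean(0)[:2]-o)[::-1])),r[m].max())
# dome centre: horizontal-ish top face z 85..97
m=(r<60)&(Z>88)&(Z<97);q=W[m][:,:2].astype(np.float32);print(cv2.minEnclosingCircle(q),q.mean(0))
m=(W[...,0]>650)&(W[...,0]<800)&(Z>300);print('shelf min x',W[m][:,0].min() if m.any() else None)
im=read_camera('wrist')['img'];cv2.imwrite('pics/w1.png',im[:,:,::-1])
E
```

```text
[533.39378353  63.31811409 231.04486243] [-1.50595368e-05  9.89735177e-01  1.42913204e-01 -3.08990757e-04] [-0.71910482  0.46994002  0.77809578  1.81933261 -0.3845713   1.01049572
 -1.07012386] 59.73072013650478
173 [681.33351997  92.52223081  79.13931762] 11.163814714427883 96.06493633376309
((604.0703125, 78.63176727294922), 59.551849365234375) [603.564     77.982956]
shelf min x 743.584184867398
```

View pics/w1.png

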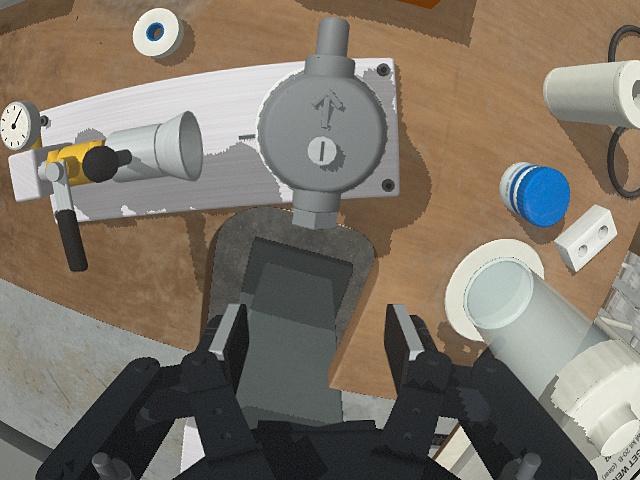

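The wrist view shows the fingers straddling the line to the hex plug (315,215), with the stub at (332,40).

apply_moves([
  [0,0,0.44,0,0,0.12,-0.4],
  [0,0,0.44,0,0,0.12,-0.4],
  [0,0,0.44,0,0,0.12,-0.4],
  [0,0,0.44,0,0,0.12,-0.4],
  [0,0,0.44,0,0,0.12,-0.4],
  [0,0,0.44,0,0,0.11,-0.4],
  [0,0,0.44,0,0,0.11,-0.4],
  [0,0,0.44,0,0,0.1,-0.4],
])

```text
time_s: 4.95
eef_pos: [533.5, 63.4, 54.2]
eef_rot: [-0.0, 0.995, 0.1, -0.0]
wrist_force: [-0.1, -0.6, 0.7]
grip_width: 59.9
grip_force: 0.0
```

apply_moves([
  [0,0,0,0,0,0,-0.15],
  [0,0,0,0,0,0,-0.15],
  [0,0,0,0,0,0,-0.15],
  [0,0,0,0,0,0,-0.15],
  [0.004,0.103,0,0,0,-0.72,-0.15],
  [0.004,0.103,0,0,0,-0.72,-0.15],
  [0.004,0.103,0,0,0,-0.72,-0.15],
  [0.004,0.103,0,0,0,-0.72,-0.15],
])

```text
time_s: 5.75
eef_pos: [541.0, 44.6, 56.0]
eef_rot: [-0.0, 0.97, 0.243, 0.001]
wrist_force: [0.5, 2.4, -1.1]
grip_width: 49.2
grip_force: 1.0
```

apply_moves([
  [0.004,0.103,0,0,0,-0.72,-0.15],
  [0.004,0.103,0,0,0,-0.72,-0.15],
  [0.004,0.103,0,0,0,-0.72,-0.15],
  [0.004,0.103,0,0,0,-0.72,-0.15],
  [0.004,0.103,0,0,0,-0.72,-0.15],
  [0.004,0.103,0,0,0,-0.72,-0.15],
  [0.004,0.103,0,0,0,-0.72,-0.15],
  [0.004,0.103,0,0,0,-0.72,-0.15],
])

```text
time_s: 6.55
eef_pos: [569.2, 15.6, 56.0]
eef_rot: [-0.0, 0.861, 0.508, 0.0]
wrist_force: [-2.2, 2.4, 0.8]
grip_width: 49.0
grip_force: 1.3
```

apply_moves([
  [0.004,0.103,0,0,0,-0.72,-0.15],
  [0.004,0.103,0,0,0,-0.72,-0.15],
  [0.004,0.103,0,0,0,-0.72,-0.15],
  [0.004,0.103,0,0,0,-0.72,-0.15],
  [0.004,0.103,0,0,0,-0.72,-0.15],
  [0.004,0.103,0,0,0,-0.72,-0.15],
  [0.004,0.103,0,0,0,-0.72,-0.15],
  [0.004,0.103,0,0,0,-0.72,-0.15],
])

```text
time_s: 7.35
eef_pos: [608.4, 6.5, 55.9]
eef_rot: [-0.0, 0.681, 0.732, -0.0]
wrist_force: [-3.2, 1.5, 0.6]
grip_width: 49.0
grip_force: 1.2
```

```bash
cat > look.py <<'E'
from rig import *
from h import *
import sys
s=read_state();q=s['eef_rot'];a=2*np.arctan2(q[2],q[1]);print(s['time_s'],s['eef_pos'].round(1),'ytool',np.degrees(a)-90,'grip',s['grip_width'],'j',np.round(s['joints'],2))
c=read_camera('top');W=cloud(c);Z=W[...,2]
o=np.array([604.0,77.6]);th=np.radians(20.2);d=np.array([-np.sin(th),np.cos(th)]);e=np.array([-d[1],d[0]])
F=np.stack([(W[...,:2]-o)@d,(W[...,:2]-o)@e],-1)
m=(F[...,0]>66)&(F[...,0]<108)&(abs(F[...,1])<45)&(Z>72)&(Z<92);k=F[m]
if len(k): print('stub',len(k),'mean F',k.mean(0).round(1),'range',k.min(0).round(1),k.max(0).round(1),'ang off',np.degrees(np.arctan2(*k.mean(0)[::-1])))
m=(abs(F[...,1])<20)&(F[...,0]>90)&(F[...,0]<190)&(Z>125)&(Z<155);k=F[m]
if len(k): print('knob',len(k),k.mean(0).round(1))
cv2.imwrite(sys.argv[1],c['img'][150:330,100:400,::-1].repeat(2,0).repeat(2,1))
E
python3 look.py pics/t2.png
```

```text
7.35 [608.4   6.5  55.9] ytool 4.094735887872531 grip 49.01197467024744 j [-0.2   0.68  0.18  1.81 -0.18  0.66  0.16]
stub 129 mean F [ 76.7 -31.6] range [ 66.5 -44.8] [ 89.7 -17.4] ang off -22.382411380094403
knob 173 [161.6   1.1]
```

View pics/t2.png

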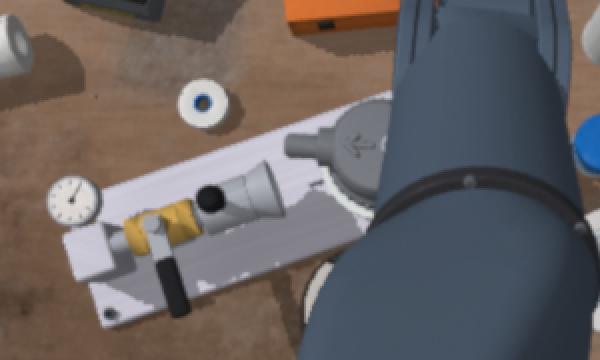

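The stub at (300,146) in the crop is pointing left, about 20° short of the coupling. I'll finish the arc and then close to centre the plug.

apply_moves([
  [0.004,0.103,0,0,0,-0.72,-0.15],
  [0.004,0.103,0,0,0,-0.72,-0.15],
  [0.004,0.103,0,0,0,-0.72,-0.15],
  [0.003,0.095,0,0,0,-0.66,-0.1],
  [0,0,0,0,0,0,0],
  [0,0,0,0,0,0,0.1],
  [0,0,0,0,0,0,0.1],
  [0,0,0,0,0,0,0.1],
])

```text
time_s: 8.2
eef_pos: [628.3, 9.9, 56.1]
eef_rot: [0.0, 0.574, 0.819, -0.0]
wrist_force: [-2.3, -0.8, 6.0]
grip_width: 39.5
grip_force: 45.3
```

```bash
python3 look.py pics/t3.png
```

```text
8.2 [628.3   9.9  56.1] ytool 19.87891094777568 grip 39.47581435864394 j [-0.15  0.7   0.1   1.75 -0.1   0.69  0.35]
stub 176 mean F [80.5 -5.7] range [ 66.  -18.3] [95.7  6. ] ang off -4.06165414341778
knob 174 [161.5   1.1]
```

View pics/t3.png

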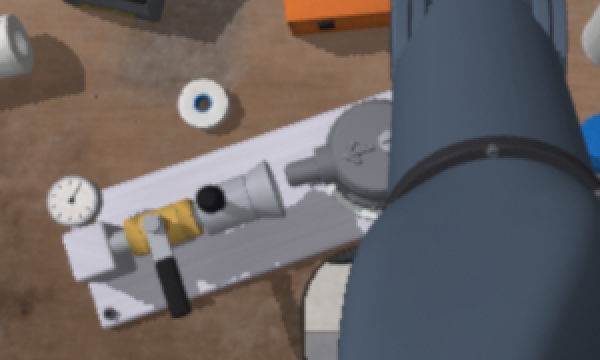

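The stub is still about 4.5° short (about -6.5 mm against the knob line), so I'll turn a little more while gripping.

apply_moves([
  [0.001,0.029,0,0,0,-0.2,0.1],
  [0.001,0.029,0,0,0,-0.2,0.1],
  [0.001,0.029,0,0,0,-0.2,0.1],
  [0.001,0.029,0,0,0,-0.2,0.1],
  [0,0,0,0,0,0,0.1],
  [0,0,0,0,0,0,0.1],
  [0,0,0,0,0,0,0.1],
  [0,0,0,0,0,0,0.1],
])

```text
time_s: 9.05
eef_pos: [633.8, 11.9, 56.1]
eef_rot: [0.001, 0.541, 0.841, -0.0]
wrist_force: [-1.9, -1.1, 4.7]
grip_width: 39.4
grip_force: 45.3
```

```bash
python3 look.py pics/t4.png
```

```text
9.05 [633.8  11.9  56.1] ytool 24.455637444963372 grip 39.37899347973764 j [-0.14  0.7   0.08  1.74 -0.08  0.7   0.4 ]
stub 179 mean F [80.7  0.7] range [ 66.  -12.1] [95.9 11.6] ang off 0.5138695913263273
knob 174 [161.5   1.1]
```

Aligned: the stub and knob lines agree within 0.5 mm. I'll open, lift, and move to the coupling knob.

apply_moves([
  [0,0,0,0,0,0,-0.3],
  [0,0,0,0,0,0,-0.4],
  [0,0,0,0,0,0,-0.4],
  [0,0,0,0,0,0,-0.4],
  [0,0,-0.6,0,0,0,-0.4],
  [0,0,-0.8,0,0,0,-0.4],
  [0,0,-1,0,0,0,-0.4],
  [0,0,-1,0,0,0.74,-0.4],
])

```text
time_s: 9.9
eef_pos: [633.4, 12.6, 226.9]
eef_rot: [-0.0, 0.571, 0.821, -0.0]
wrist_force: [0.8, 0.4, -0.0]
grip_width: 59.9
grip_force: 0.0
```

```bash
cat > to.py <<'E'
from rig import *
import numpy as np,sys
s=read_state();x,y,z=[float(v) for v in sys.argv[1:4]]
q=s['eef_rot'];from scipy.spatial.transform import Rotation as T
R=T.from_quat([q[1],q[2],q[3],q[0]]).as_matrix()
print(s['eef_pos'].round(1),np.degrees(2*np.arctan2(q[2],q[1]))-90,'tool shift mm',(R.T@(np.array([x,y,z])-s['eef_pos'])).round(1))
E
python3 look.py pics/t5.png; python3 to.py 547.3 230.4 230
```

```text
9.9 [633.4  12.6 226.9] ytool 20.3497831467008 grip 59.905536451320565 j [-0.17  0.52  0.13  1.56 -0.07  1.06  0.33]
stub 179 mean F [80.7  0.7] range [ 66.1 -11.9] [96.1 11.8] ang off 0.4615165408170854
knob 174 [161.5   1.1]
[637.2  12.6 236.1] 19.949356859515646 tool shift mm [235.4 -10.3   5.4]
```

apply_moves([
  [0.589,-0.026,0.013,0,0,0,-0.4],
  [0.589,-0.026,0.013,0,0,0,-0.4],
  [0.589,-0.026,0.013,0,0,0,-0.4],
  [0.589,-0.026,0.013,0,0,0,-0.4],
  [0.589,-0.026,0.013,0,0,0,-0.4],
  [0.589,-0.026,0.013,0,0,0,-0.4],
  [0.589,-0.026,0.013,0,0,0,-0.4],
  [0.589,-0.026,0.013,0,0,0,-0.4],
])

```text
time_s: 10.75
eef_pos: [541.4, 231.0, 220.0]
eef_rot: [0.0, 0.571, 0.821, 0.0]
wrist_force: [0.2, 0.7, -0.3]
grip_width: 60.0
grip_force: 0.0
```

```bash
python3 - <<'E'
from rig import *
import cv2
c=read_camera('wrist');cv2.imwrite('pics/w6.png',c['img'][:,:,::-1])
E
python3 to.py 547.3 230.4 116
```

```text
[538.8 237.1 219.8] 20.726220064442472 tool shift mm [ -9.7   5.6 103.8]
```

View pics/w6.png

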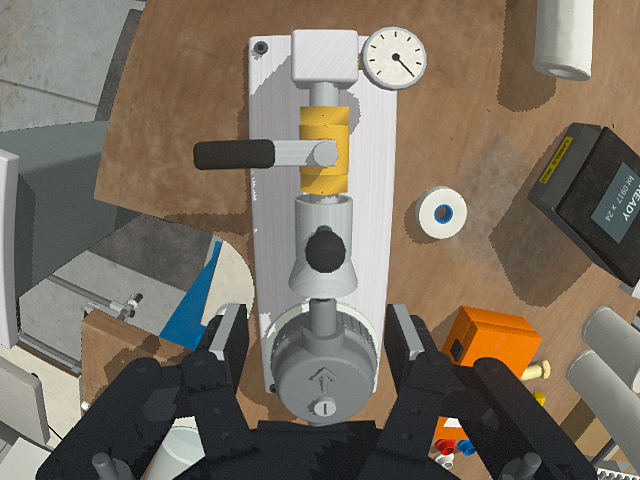

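The wrist view shows the stub at (323,320) in line with the funnel mouth and the knob at (325,252). Descending onto the knob now.

apply_moves([
  [-0.1,0.06,0.35,0,0,0,-0.4],
  [-0.1,0.05,0.35,0,0,0,-0.4],
  [0,0,0.35,0,0,0,-0.4],
  [0,0,0.35,0,0,0,-0.4],
  [0,0,0.35,0,0,0,-0.4],
  [0,0,0.33,0,0,0,-0.4],
  [0,0,0,0,0,0,-0.4],
  [0,0,0,0,0,0,-0.4],
])

```text
time_s: 11.6
eef_pos: [550.7, 222.3, 116.2]
eef_rot: [-0.0, 0.571, 0.821, -0.0]
wrist_force: [-0.1, 0.4, -0.0]
grip_width: 60.2
grip_force: 0.0
```

apply_moves([
  [0,0,0,0,0,0,0],
  [0,0,0,0,0,0,0.2],
  [0,0,0,0,0,0,0.4],
  [0,0,0,0,0,0,0.5],
  [0,0,0,0,0,0,0.5],
  [0,0,0,0,0,0,0.5],
  [0,0,0,0,0,0,0.5],
  [0,0,0,0,0,0,0.5],
])

```text
time_s: 12.4
eef_pos: [551.0, 222.6, 117.1]
eef_rot: [0.0, 0.571, 0.821, 0.001]
wrist_force: [-1.4, -0.2, 7.8]
grip_width: 24.6
grip_force: 58.4
```

The grip sits about 8 mm off centre on the knob, so I'll regrip.

apply_moves([
  [0,0,0,0,0,0,-0.2],
  [0,0,0,0,0,0,-0.2],
  [0.09,0,0,0,0,0,-0.2],
  [0.09,0,0,0,0,0,-0.2],
  [0,0,0,0,0,0,0.2],
  [0,0,0,0,0,0,0.5],
  [0,0,0,0,0,0,0.5],
  [0,0,0,0,0,0,0.5],
])

```text
time_s: 13.2
eef_pos: [547.7, 231.4, 116.3]
eef_rot: [-0.0, 0.571, 0.821, 0.0]
wrist_force: [-0.5, 3.1, 2.5]
grip_width: 24.6
grip_force: 58.8
```

```bash
python3 look.py pics/t7.png
```

```text
13.2 [547.7 231.4 116.3] ytool 20.42202183784525 grip 24.553837164930872 j [-0.54  0.58  0.09  1.8  -0.07  0.77 -0.05]
stub 176 mean F [80.9  0.4] range [ 66.  -12.2] [96.4 11.7] ang off 0.3056114987189377
knob 14 [152.2  12.2]
```

apply_moves([
  [-0.1,0,0,0,0,0,0.5],
  [-0.1,0,0,0,0,0,0.5],
  [-0.1,0,0,0,0,0,0.5],
  [-0.1,0,0,0,0,0,0.5],
  [-0.1,0,0,0,0,0,0.5],
  [-0.1,0,0,0,0,0,0.5],
  [-0.1,0,0,0,0,0,0.5],
  [-0.1,0,0,0,0,0,0.5],
])

```text
time_s: 14.05
eef_pos: [561.8, 193.0, 116.2]
eef_rot: [0.0, 0.571, 0.821, 0.0]
wrist_force: [-0.9, 3.8, 6.0]
grip_width: 24.7
grip_force: 59.1
```

apply_moves([
  [-0.04,0,0,0,0,0,0.5],
  [-0.04,0,0,0,0,0,0.5],
  [-0.04,0,0,0,0,0,0.5],
  [-0.04,0,0,0,0,0,0.5],
  [-0.02,0,0,0,0,0,0.5],
  [0,0,0,0,0,0,0.5],
  [0,0,0,0,0,0,0.5],
  [0,0,0,0,0,0,0.5],
])

```text
time_s: 14.85
eef_pos: [563.5, 188.4, 116.3]
eef_rot: [-0.002, 0.57, 0.822, 0.001]
wrist_force: [-3.8, 12.5, 6.5]
grip_width: 24.3
grip_force: 59.2
```

apply_moves([
  [-0.04,0,0,0,0,0,0.5],
  [-0.04,0,0,0,0,0,0.5],
  [-0.02,0,0,0,0,0,0.5],
  [0,0,0,0,0,0,0.5],
  [0,0,0,0,0,0,0.5],
  [0,0,0,0,0,0,0.5],
  [0,0,0,0,0,0,0.5],
  [0,0,0,0,0,0,0.5],
])

```text
time_s: 15.65
eef_pos: [563.6, 188.3, 116.3]
eef_rot: [-0.004, 0.568, 0.823, 0.002]
wrist_force: [-9.4, 24.4, 8.2]
grip_width: 24.6
grip_force: 59.3
```

The coupling is at a hard stop: the force climbs with no motion. I'll release, lift and check.

apply_moves([
  [0.1,0,0,0,0,0,0.2],
  [0,0,0,0,0,0,-0.3],
  [0,0,0,0,0,0,-0.3],
  [0,0,-0.3,0,0,0,-0.3],
  [0,0,-0.7,0,0,0,-0.3],
  [0,0,-0.8,0,0,0,-0.3],
  [0,0,-0.6,0,0,0,-0.3],
  [0,0,0,0,0,0,-0.3],
])

```text
time_s: 16.45
eef_pos: [566.9, 184.0, 240.3]
eef_rot: [0.002, 0.572, 0.821, 0.002]
wrist_force: [0.5, 0.5, -0.8]
grip_width: 55.7
grip_force: 0.0
```

```bash
python3 look.py pics/t8.png; python3 - <<'E'
from rig import *
from h import *
c=read_camera('wrist');cv2.imwrite('pics/w8.png',c['img'][:,:,::-1])
E
```

```text
16.45 [566.9 184.  240.3] ytool 20.273336332464126 grip 55.71086044894392 j [-0.46  0.45  0.11  1.65 -0.05  1.04  0.01]
stub 341 mean F [89.3  3.6] range [ 66.1 -27.7] [107.6  29.6] ang off 2.2771921786946563
knob 64 [109.1   1.2]
```

View pics/w8.png

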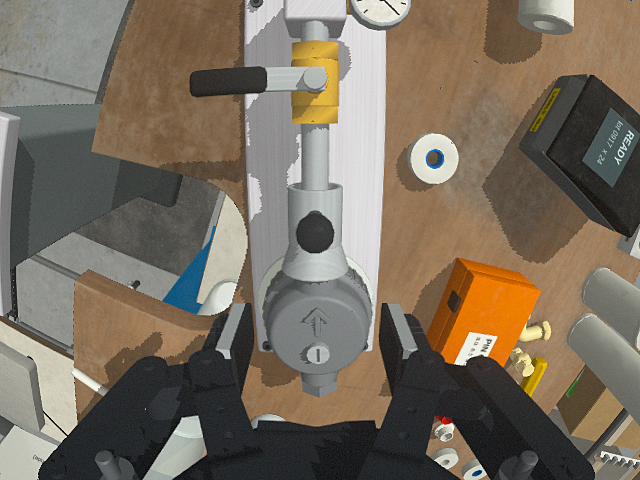

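The funnel now reaches the collar, with the knob at (315,232) and the bare pipe behind it. On to the valve lever: yaw by 90° first.

apply_moves([
  [0,0,0,0,0,-0.98,0.2],
  [0,0,0,0,0,-0.98,0.2],
  [0,0,0,0,0,-0.98,0.2],
  [0,0,0,0,0,-0.98,0.2],
  [0,0,0,0,0,-0.98,0.2],
  [0,0,0,0,0,-0.98,0.2],
  [0,0,0,0,0,-0.98,0.2],
  [0,0,0,0,0,-0.98,0.2],
])

```text
time_s: 17.35
eef_pos: [563.9, 183.9, 234.2]
eef_rot: [-0.001, 0.212, 0.977, -0.001]
wrist_force: [1.1, 0.0, -0.5]
grip_width: 33.9
grip_force: 0.0
```

apply_moves([
  [0,0,0,0,0,-0.98,0.1],
  [0,0,0,0,0,-0.98,0.1],
  [0,0,0,0,0,-0.98,0.1],
  [0,0,0,0,0,-0.98,0.1],
  [0,0,0,0,0,-0.98,0.1],
  [0,0,0,0,0,-0.98,0.1],
  [0,0,0,0,0,-0.98,0.1],
  [0,0,0,0,0,-0.98,0.1],
])

```text
time_s: 18.15
eef_pos: [563.9, 183.9, 234.2]
eef_rot: [-0.002, -0.177, 0.984, -0.0]
wrist_force: [0.5, 0.0, 1.0]
grip_width: 38.3
grip_force: 0.0
```

```bash
python3 to.py 465.5 265.9 240; python3 look.py pics/t9.png; python3 to.py 465.5 265.9 240
```

```text
[563.9 183.9 234.2] 110.43100205293817 tool shift mm [ 63.6 111.2  -5.6]
18.15 [563.9 183.9 234.2] ytool 110.43100205293817 grip 38.27549876227719 j [-0.2   0.46 -0.3   1.65  0.15  1.06  1.39]
stub 191 mean F [81.4  2.5] range [ 66.1 -27.6] [96.5 27.8] ang off 1.7469664383209196
[564.  183.8 234.2] 110.76020662585702 tool shift mm [ 63.  111.7  -5.7]
```

apply_moves([
  [0.158,0.279,0,0,0,0,0.0],
  [0.158,0.279,0,0,0,0,0.0],
  [0.158,0.279,0,0,0,0,0.0],
  [0.158,0.279,0,0,0,0,0.0],
  [0.158,0.279,0,0,0,0,0.0],
  [0.158,0.279,0,0,0,0,0.0],
  [0.158,0.279,0,0,0,0,0.0],
  [0.158,0.279,0,0,0,0,0.0],
])

```text
time_s: 19.0
eef_pos: [465.6, 268.7, 236.2]
eef_rot: [0.0, -0.176, 0.984, 0.0]
wrist_force: [-1.1, -0.5, 0.7]
grip_width: 42.7
grip_force: 0.0
```

```bash
python3 - <<'E'
from rig import *
from h import *
c=read_camera('wrist');cv2.imwrite('pics/w10.png',c['img'][:,:,::-1])
E
python3 look.py pics/t10.png; python3 to.py 465.5 265.9 97
```

```text
19.05 [463.4 271.  236.3] ytool 110.4162076230999 grip 42.654934745020704 j [-0.38  0.38 -0.33  1.79  0.14  1.    1.16]
stub 321 mean F [89.4  3.7] range [ 66.  -27.2] [107.9  28.3] ang off 2.3959841707269596
knob 170 [116.1   1.2]
[464.6 270.  236.3] 110.42922465592181 tool shift mm [  0.6  -4.3 139.3]
```

View pics/w10.png

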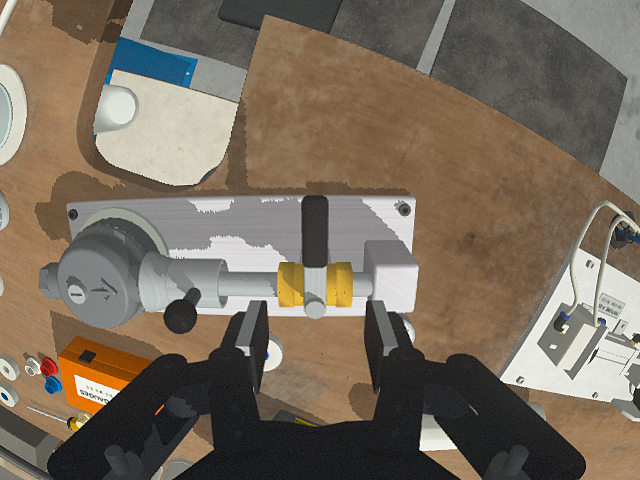

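The knob is at F x 116, having moved 45.4 mm, so the coupling is home. The lever grip at (315,230) lies about 3 mm left of the fingers' mid-line. Descending onto it.

apply_moves([
  [0,-0.035,0.4,0,0,0,0.0],
  [0,-0.035,0.4,0,0,0,0.0],
  [0,0,0.4,0,0,0,0.0],
  [0,0,0.4,0,0,0,0.0],
  [0,0,0.4,0,0,0,0.0],
  [0,0,0.4,0,0,0,0.0],
  [0,0,0.38,0,0,0,0.0],
  [0,0,0,0,0,0,0.3],
])

```text
time_s: 19.9
eef_pos: [467.1, 263.3, 95.0]
eef_rot: [-0.002, -0.175, 0.984, -0.001]
wrist_force: [1.0, 0.1, -0.5]
grip_width: 30.7
grip_force: 0.0
```

```bash
python3 to.py 465.5 265.9 97
```

```text
[467.1 263.3  95. ] 110.20324643307657 tool shift mm [ 0.7  3.  -2. ]
```

apply_moves([
  [-0.003,0.143,0,0,0,0.65,0.3],
  [-0.003,0.083,0,0,0,0.65,0.3],
  [-0.003,0.083,0,0,0,0.65,0.3],
  [-0.003,0.083,0,0,0,0.65,0.3],
  [-0.003,0.083,0,0,0,0.65,0.3],
  [-0.003,0.083,0,0,0,0.65,0.3],
  [-0.003,0.083,0,0,0,0.65,0.3],
  [-0.003,0.083,0,0,0,0.65,0.3],
])

```text
time_s: 20.7
eef_pos: [464.0, 299.5, 97.8]
eef_rot: [-0.0, 0.085, 0.996, -0.0]
wrist_force: [-1.1, -1.5, -1.5]
grip_width: 30.1
grip_force: 1.0
```

apply_moves([
  [-0.003,0.083,0,0,0,0.65,0.3],
  [-0.003,0.083,0,0,0,0.65,0.3],
  [-0.003,0.083,0,0,0,0.65,0.3],
  [-0.003,0.083,0,0,0,0.65,0.3],
  [-0.003,0.083,0,0,0,0.65,0.3],
  [-0.003,0.083,0,0,0,0.65,0.3],
  [-0.003,0.083,0,0,0,0.65,0.3],
  [-0.003,0.083,0,0,0,0.65,0.3],
])

```text
time_s: 21.5
eef_pos: [477.5, 329.7, 97.9]
eef_rot: [-0.0, 0.338, 0.941, -0.0]
wrist_force: [-1.4, -0.5, -1.3]
grip_width: 29.8
grip_force: 1.0
```

```bash
python3 look.py pics/t11.png; python3 to.py 504 349.3 97
```

```text
21.5 [477.5 329.7  97.9] ytool 50.48756668651703 grip 29.781614994180437 j [-0.71  0.59  0.03  1.85 -0.03  0.71  0.22]
stub 333 mean F [89.6  3.3] range [ 66.  -27.6] [108.   28.2] ang off 2.118259003994489
knob 172 [116.1   1.2]
[477.9 330.5  97.9] 50.29028584867555 tool shift mm [-8.1 31.1  0.9]
```

apply_moves([
  [-0.003,0.083,0,0,0,0.65,0.3],
  [-0.003,0.083,0,0,0,0.65,0.3],
  [-0.003,0.083,0,0,0,0.65,0.3],
  [-0.003,0.083,0,0,0,0.65,0.3],
  [-0.003,0.083,0,0,0,0.65,0.3],
  [-0.003,0.083,0,0,0,0.65,0.3],
  [-0.003,0.083,0,0,0,0.65,0.3],
  [-0.003,0.083,0,0,0,0.65,0.3],
])

```text
time_s: 22.35
eef_pos: [504.3, 348.9, 97.8]
eef_rot: [-0.0, 0.568, 0.823, -0.0]
wrist_force: [-1.9, -0.3, 0.4]
grip_width: 29.9
grip_force: 0.9
```

apply_moves([
  [0,0.04,0,0,0,0,0.3],
  [0,0.04,0,0,0,0,0.3],
  [0,0.04,0,0,0,0,0.3],
  [0,0.03,0,0,0,0,0.3],
  [0,0,0,0,0,0,0.3],
  [0,0,0,0,0,0,0.3],
  [0,0,0,0,0,0,0.3],
  [0,0,0,0,0,0,0.3],
])

```text
time_s: 23.15
eef_pos: [508.9, 351.1, 97.0]
eef_rot: [-0.001, 0.567, 0.824, -0.002]
wrist_force: [-9.4, -2.5, 6.8]
grip_width: 30.2
grip_force: 4.9
```

Contact with the stop is felt (~10 N). I'll back off to mid-gap, lift clear and check.

apply_moves([
  [0,-0.08,0,0,0,0,0.3],
  [0,-0.04,0,0,0,0,0.3],
  [0,0,0,0,0,0,0.3],
  [0,0,-0.3,0,0,0,0.3],
  [0,0,-0.8,0,0,0,0.3],
  [0,0,-1,0,0,0,0.3],
  [0,0,-0.6,0,0,0,0.3],
  [0,0,0,0,0,0,0.3],
])

```text
time_s: 23.95
eef_pos: [508.3, 350.6, 237.2]
eef_rot: [0.002, 0.567, 0.823, 0.004]
wrist_force: [0.6, 0.1, 0.1]
grip_width: 30.1
grip_force: 0.0
```

apply_moves([
  [0.2,-0.6,0,0,0,0,0.3],
  [0.2,-0.6,0,0,0,0,0.3],
  [0.2,-0.6,0,0,0,0,0.3],
  [0.2,-0.6,0,0,0,0,0.3],
  [0.2,-0.6,0,0,0,0,0.3],
  [0,0,0,0,0,0,0.3],
  [0,0,0,0,0,0,0.3],
  [0,0,0,0,0,0,0.3],
])

```text
time_s: 24.75
eef_pos: [348.8, 342.9, 232.0]
eef_rot: [0.0, 0.568, 0.823, 0.0]
wrist_force: [0.6, 0.0, 0.4]
grip_width: 29.7
grip_force: 0.0
```

```bash
python3 look.py pics/t12.png
```

```text
24.75 [348.8 342.9 232. ] ytool 20.82271114666851 grip 29.655488978267154 j [-1.04  0.31  0.22  1.92 -0.08  0.92 -0.42]
stub 320 mean F [89.2  3.6] range [ 66.1 -27.7] [107.9  28.9] ang off 2.3337724304639527
knob 171 [116.1   1.1]
```

View pics/t12.png

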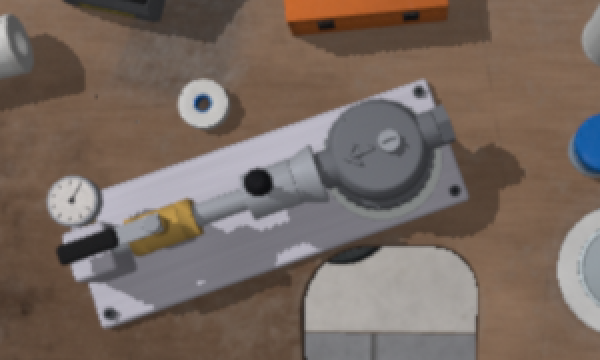

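The lever at (88,247) lies along the pipe, the coupling is over the stub and the bystanders haven't moved. A quick numeric check before handing in.

```bash
cat >> look.py <<'E'
m=(F[...,0]>245)&(F[...,0]<325)&(abs(F[...,1])<40)&(Z>102)&(Z<125);k=F[m]
if len(k):
    u=cv2.fitLine(k.astype(np.float32),cv2.DIST_L2,0,.01,.01).ravel();print('lever',len(k),k.mean(0).round(1),'deg',np.degrees(np.arctan(u[1]/u[0])))
r=np.hypot(F[...,0],F[...,1])
m=(abs(F[...,1])<5)&(F[...,0]>30)&(F[...,0]<150);o_=np.argsort(F[m][:,0]);print(np.c_[F[m][o_,0],Z[m][o_]].round(0)[::6].tolist())
E
python3 look.py pics/t13.png
```

```text
24.8 [348.9 342.8 231.9] ytool 20.794784469630386 grip 29.919811099291124 j [-1.04  0.31  0.22  1.92 -0.08  0.92 -0.42]
stub 319 mean F [89.6  3.5] range [ 66.3 -27.4] [107.9  28.1] ang off 2.2390721212160622
knob 172 [116.1   1.2]
lever 403 [280.4   0.4] deg 0.425456
[[30.0, 95.0], [32.0, 98.0], [34.0, 94.0], [37.0, 90.0], [39.0, 95.0], [41.0, 91.0], [44.0, 91.0], [46.0, 89.0], [49.0, 88.0], [50.0, 86.0], [53.0, 90.0], [55.0, 90.0], [58.0, 88.0], [60.0, 87.0], [62.0, 86.0], [64.0, 83.0], [66.0, 101.0], [69.0, 99.0], [71.0, 98.0], [74.0, 99.0], [76.0, 95.0], [78.0, 95.0], [81.0, 95.0], [83.0, 93.0], [85.0, 92.0], [87.0, 93.0], [90.0, 94.0], [92.0, 92.0], [95.0, 95.0], [97.0, 93.0], [99.0, 92.0], [102.0, 93.0], [104.0, 134.0], [105.0, 141.0], [106.0, 94.0], [107.0, 92.0], [108.0, 94.0], [110.0, 147.0], [111.0, 142.0], [113.0, 143.0], [115.0, 146.0], [117.0, 143.0], [119.0, 146.0], [121.0, 147.0], [123.0, 145.0], [125.0, 144.0], [128.0, 141.0], [131.0, 91.0], [135.0, 92.0], [138.0, 94.0], [142.0, 80.0], [144.0, 82.0], [146.0, 78.0], [149.0, 80.0]]
```

The mouth is at about 65 mm, where home is 64. The lever is 0.4° off the pipe's line, and the arm is clear of everything. Handing in.

```bash
python3 -c "
from rig import *
print(finish_job())"
```

```text
the job is handed in; nothing more can be done
None
```

The job is handed in and I have no verdict back: the head is turned to the coupling, the coupling measures home over the stub (mouth about 65 mm out, 64 is home), and the valve lever lies open along the pipe, with the arm clear.

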